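# Unlock the letter box by the door and raise its lid

### The arm

A 6-joint arm with a two-finger parallel gripper is mounted at the origin on the work surface. World frame = base frame: x ahead of the robot, y to its left, z up, the work surface at z = 0. Lengths are in m, angles in rad, forces in N, time in s.
With the tool pointing down it reaches from about 0.35 to 0.775 m from the base axis. Payload 7.3 kg.
Tool frame: the origin (TCP) lies midway between the tips of the shut fingers; the grasp point (between the pads) lies 19 mm behind it (robot.grip_depth is the z of the grasp point in the tool frame, in m); z points along the fingers, y is the line along which they close (so a half turn about z gives the same grasp; the last joint's range is limited). The gripper opens to 92 mm and grips with 3 to 60 N. Pads are 19 mm wide; open, the fingers measure 130 mm over their backs; the gripper's body (75 mm by 190 mm) begins 47 mm behind the grasp point.
Start: joints at [1.038, 0.342, 1.524, -0, 1.275, -0.146], TCP at [0.198, 0.486, 0.227] pointing down, gripper open.
Joint ranges: [-2.53, 2.53], [-0.77, 2.02], [0.04, 2.7], [-1, 4.14], [0.28, 2.66], [-3.11, 3.11]. Speed limits (rad/s): [2.57, 2.57, 3.14, 3.14, 3.14, 3.14].

### API

Orientations are given as [roll, pitch, yaw] about the fixed x, y, z axes, in that order (R = Rz(yaw) Ry(pitch) Rx(roll)).
In Python, from cell import robot, viewer gives the robot as it stands.
- The arm moves only by the tool step_arm, never from a script. Its argument "increments" is a list of rows, each an object with "delta_pos": the shift along the tool's x, y, z in cm, a list of three; "dr": the turn, a rotation vector about the tool's x, y, z in degrees, a list of three; "fingers": the closure, from -1 (fully open) to 1 (shut), so that 0 is half open. In form: [{"delta_pos": [tx, ty, tz], "dr": [wx, wy, wz], "fingers": fingers}, ...]. A call has exactly 5 rows; each row is the pose to reach, as a shift and turn from the pose commanded when the call began, along the tool's axes at that moment; what a row does not reach only later rows make up. A row lasts 1/8 s, in which the tool goes at most 62.5 mm and 10.7 degrees, less where a joint would pass 70% of its speed; a pose out of reach is approached as far as the arm can. A call with a gripper value outside its range is refused whole. The fingers move at their own pace and stop on an object; "newtons" is the grip in N (left out, the last holds). Time passes only in rows, so rows that repeat a pose let the fingers close, or fill a call up. It gives the time, the measured TCP pose, the force, the opening and the grip force at its end, in the units of the state.
- robot.observe(): the state, without advancing time (a new reading comes with each control period).
- viewer.read_camera(name): name is "scene" or "top"; returns the picture (420x560x3 uint8, red, green, blue); there is no depth.
- viewer.camera_params(name): a dict with "K" (3x3 intrinsics, pixels), "k1" (the pictures are not rectified: a ray, as slopes to the right and down, at radius r is drawn at 1 + k1 r^2 times it, then the intrinsics apply), "T" (4x4, takes a point from camera to world coordinates). Camera axes: x right, y down, z forward; pixel columns grow to the right and rows downward; lengths in m; the calibration is good to about 2 mm. A picture is of the moment at which its call begins. camera_params takes no time and is no camera call.
- robot.hand_in(): hands the job in; it is judged then, once.
The state is a dict: "time": time; "qpos": joint angles; "qvel": joint speeds; "joint_efforts": joint torques, N m; "tool_pos": TCP position; "tool_rot": TCP orientation; "contact_force": force on the tool from outside, world axes, zero at the start; "torque": the same for the moment, N m; "opening": finger opening in m; "grip_force": force on a finger pad.
Only numpy, scipy, OpenCV 4.12 (cv2) and the standard library are available. Lean on these libraries where they do the work, as an engineer would, in place of code of your own. Each camera call takes 0.05 s, during which the arm holds its last target. There are 200 camera calls.

### The job

The grey steel letter box is locked. Take its key, the double-bitted one with the square bow, out of the wooden key organiser, push it fully home in the keyhole in the sloping lid, turn it a quarter turn clockwise and raise the lid by about 40 degrees, so that it stands open with the key left in the lock. Leave the other two keys and everything else on the shoe cabinet where it is.

Things in the scene. Friction and masses are not known exactly. Their poses are not given: they have to be found in the camera images.
- boxkey_center (a point): Letter-box key, centre of its bow. It hangs upright in one of the organiser's 3 slots (any), bow up, blade down, and lifts straight out. Square black plastic bow: 30 mm wide (its y), 9 mm thick (its x), 32 mm tall (its z, pointing away from the blade). A half turn about z makes no difference. Mass about 45 g.
- boxkey_tip (a point): Tip of that key's round steel shank (5 mm diameter, from the bow's underside), 66 mm below the bow's centre on the key's axis; same axes. Over the shank two flat opposite bits, 20 mm across in all (along y), 5 mm thick (x), from 2 to 18 mm above the tip.
- keyhole (a point): Centre of the keyhole's mouth, on the steel lock face (36 x 48 mm, 10 mm proud of the lid). z points squarely out of the lid, 31.5 deg from vertical (leaning to the box's front) when shut; x up the slope to the hinge; y across; they move with the lid. Slot 22.5 mm (along y) x 7.5 mm (along x), 17.5 mm deep, its mouth countersunk to 29.5 x 14.5 mm over the first 3.5 mm.
- lock_seat (a point): The lock's firm floor on the keyhole's axis, 38 mm below its mouth, axes as the keyhole's. The key is home with its tip standing here (bow's underside 12 mm above the lock face). Only then can it turn, clockwise seen looking down on the lid (negative about z). Turned, its bits are caught behind the slot: it cannot come out, and the lid can be pulled up by it.
- lock_plug (a joint): Turn of the lock inside, rad: 0 locked, grows as the key turns clockwise, stop at 1.57 (a quarter turn). The key has up to 0.2 rad of play in it. The hidden bolt lets go at about 1.05. Takes about 0.05 N m and stays where it is left.
- letterbox_lid (a joint): Opening of the lid, rad: 0 shut, at most 1.4. Hinged along the box's high rear edge; the front edge goes up. Unlocked, it lifts with about 4 N at the key and stays at whatever angle it is left.
- lid_hinge (a point): Middle of the lid's hinge line, which runs along this frame's y axis. The keyhole's mouth lies 169 mm from it down the slope (-x) and 10 mm above it (z). Axes as the keyhole's, moving with the lid.
- letterbox: Grey painted steel letter box, 180 mm deep (x), 200 mm wide (y), 95 mm high in front and 205 mm at the back; its sloping lid overhangs the front by 10 mm. Fixed. Origin at the centre of its underside; its front faces its own -x, towards the robot. It may stand on the robot's left or right.
- organiser: Wooden key and letter organiser, on the other side from the letter box, fixed. Origin: centre of its underside, below the key plate (64 x 160 mm, top 68 mm above the table, open below). 3 slots, 48 mm apart along its y, 4 mm in front of the origin (-x), 24 mm long (y), 8 mm wide (x); keys hang in them by their bows. Behind (+x), from 38 mm on, a pocket 110 mm tall, letters up to 121 mm.
- doorkey_center (a point): Front-door key in another slot, to be left there: centre of its round steel bow, 28 mm across, 7 to 9 mm thick.
- carkey_center (a point): Car key in another slot, to be left there: centre of its black remote fob, 34 mm wide, 13 mm thick, 56 mm tall.
- spray_can: Aluminium shoe-spray can, 51 mm across, 185 mm tall, standing between the letter box and the organiser. Origin at the centre of its underside.
- polish_tin: Flat round shoe-polish tin, 70 mm across, 24 mm high. Origin at the centre of its underside.
- hatchback: Silver die-cast toy hatchback, 74 x 32 x 28 mm. Origin at the centre of its underside, x towards its bonnet.
- fire_engine: Red plastic toy fire engine, 148 x 50 x 64 mm. Origin at the centre of its underside, x towards its cab.
- cup: Empty white ceramic cup, 76 mm across the rim, 85 mm tall. Origin at the centre of its underside.
- crate: Stackable yellow plastic crate, 200 x 140 x 85 mm. Origin at the centre of its underside.
- shoe_brush: Wooden shoe brush, 150 x 46 x 44 mm. Origin at the centre of its underside.

How it is judged:
On the way, in this order (a step that is already met when the one before it is completed fails the run):
1. the key stands fully home in the lock: its tip within 5 mm of the lock's floor, square to the lid, lid shut (distance between boxkey_tip and lock_seat below 0.005 m and angle between the z axis of boxkey_tip and the z axis of lock_seat, either way round below 0.15 rad and value of joint letterbox_lid below 0.05 rad), for 0.1 s.
2. the key, still in the lock, has turned the lock by at least 1.1 rad (value of joint lock_plug above 1.1 rad and distance between boxkey_tip and lock_seat below 0.009 m), for 0.1 s.
At the end, for the whole second after the job is handed in: The lid stands open by more than 0.5 rad (29 degrees) and at rest, the lock is still turned by more than 1.0 rad, and the key is still in it, its tip within 9 mm of the lock's floor (value of joint letterbox_lid above 0.5 rad and value of joint lock_plug above 1 rad and distance between boxkey_tip and lock_seat below 0.009 m and velocity of joint letterbox_lid between -0.05 and 0.05 rad/s); the robot touches nothing.
It fails at once if one of the other two keys is moved by more than 20 mm (distance of any of doorkey_center, carkey_center from where it was at the start of the episode above 0.02 m).
It fails at once if a bystander is moved by more than 25 mm or tipped over (distance of any of spray_can, cup, polish_tin, hatchback, fire_engine, crate, shoe_brush from where it was at the start of the episode above 0.025 m or angle between spray_can's own z axis and vertical above 0.5 rad).
It also fails if it takes over 64 s, if anything falls off the work surface, if the arm or the gripper's body presses on something with over 40 N, if the wrist force passes 120 N, or if a joint passes its speed limit or range.

## Working session

There is one attempt and no reset: what is moved stays moved. The work goes in short steps, Python scripts to look and compute and a tool call to move; the robot and the scene stay as the last step left them, time stands still between calls to the robot, and variables do not carry over. Pictures are saved under pics/ and viewed, at most 10 in all, crops included, and the job is handed in when it is done.

Besides the shell and the picture viewer there is one more tool, called after ">>>" as name([rows], argument=value, ...), one row to a line, values as JSON. step_arm: Moves the arm, as the interface text tells. Its arguments: {"type":"object","properties":{"increments":{"type":"array"},"newtons":{"type":"number"}},"required":["increments"]}

```bash
mkdir -p pics; ls; cat > h.py <<'E'
import numpy as np, cv2
from cell import robot, viewer
from scipy.spatial.transform import Rotation as R
def P(n):
    p=viewer.camera_params(n); return np.array(p["K"]),p["k1"],np.array(p["T"])
def ray(n,u,v):
    K,k1,T=P(n)
    d=cv2.undistortPoints(np.array([[[u,v]]],float),K,np.array([k1,0,0,0,0.]))[0,0]
    d=T[:3,:3]@np.array([d[0],d[1],1]); return T[:3,3],d/np.linalg.norm(d)
def onz(n,u,v,z):
    o,d=ray(n,u,v); return o+d*(z-o[2])/d[2]
def two(a,b):
    o1,d1=ray("scene",*a); o2,d2=ray("top",*b)
    A=np.stack([d1,-d2],1); s=np.linalg.lstsq(A,o2-o1,rcond=None)[0]
    p,q=o1+s[0]*d1,o2+s[1]*d2; return (p+q)/2,np.linalg.norm(p-q)
def proj(n,X):
    K,k1,T=P(n); Ti=np.linalg.inv(T)
    return cv2.projectPoints(np.atleast_2d(np.array(X,float)),cv2.Rodrigues(Ti[:3,:3])[0],Ti[:3,3],K,np.array([k1,0,0,0,0.]))[0][:,0]
def snap(n,f,crop=None,s=1):
    im=cv2.cvtColor(viewer.read_camera(n),cv2.COLOR_RGB2BGR)
    cv2.imwrite("pics/raw_"+f,im)
    if crop: x0,y0,x1,y1=crop; im=im[y0:y1,x0:x1]
    cv2.imwrite("pics/"+f,cv2.resize(im,None,fx=s,fy=s,interpolation=cv2.INTER_CUBIC))
E
python3 - <<'E'
from h import *
snap("scene","s0.png",s=1.4); snap("top","t0.png",s=1.4)
for n in("scene","top"): print(P(n))
print(robot.observe(),robot.grip_depth)
E
```

```text
pics
(array([[444.45512574,   0.        , 284.35034631],
       [  0.        , 444.45512574, 214.41989669],
       [  0.        ,   0.        ,   1.        ]]), 0.019209370986188083, array([[-0.58749114,  0.52708227, -0.61403456,  1.25674805],
       [ 0.80897165,  0.40172659, -0.42916268,  0.50754452],
       [ 0.02046997, -0.74886583, -0.66240543,  0.96547378],
       [ 0.        ,  0.        ,  0.        ,  1.        ]]))
(array([[387.17919164,   0.        , 277.84585235],
       [  0.        , 387.17919164, 215.87090611],
       [  0.        ,   0.        ,   1.        ]]), -0.0024640645717195733, array([[ 0.01406056, -0.98497069,  0.17214831,  0.26749559],
       [-0.99989344, -0.01317481,  0.0062868 , -0.02753473],
       [-0.00392429, -0.17221836, -0.98505098,  1.45292453],
       [ 0.        ,  0.        ,  0.        ,  1.        ]]))
{'time': 0.1, 'qpos': array([ 1.03801292e+00,  3.42659165e-01,  1.52488925e+00, -9.25390068e-06,
        1.27541199e+00, -1.45967694e-01]), 'qvel': array([-0.00040654, -0.00207833, -0.00161661,  0.000969  , -0.00016945,
       -0.0003652 ]), 'joint_efforts': array([ 1.69637944e-03, -4.32002807e+01, -2.44694030e+01,  7.20320782e-02,
        5.26177045e-02,  3.28254970e-06]), 'tool_pos': array([0.19783703, 0.48591718, 0.22612254]), 'tool_rot': array([-3.14023816e+00, -1.90183703e-04,  2.75477951e+00]), 'contact_force': array([ 0.48059823,  0.46732363, -0.21055182]), 'torque': array([-0.02793236,  0.03613546,  0.04584526]), 'grip_force': 0.0, 'opening': 0.09216104219237302} -0.0188
```

View pics/s0.png

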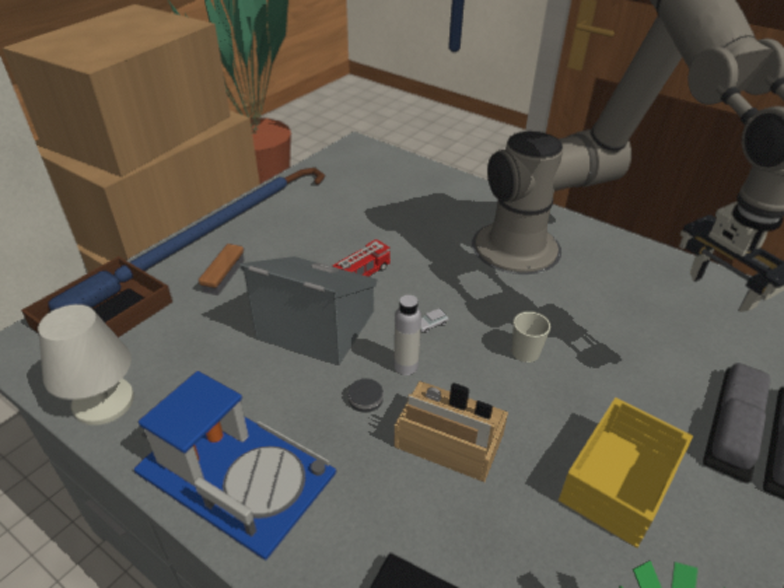

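View pics/t0.png

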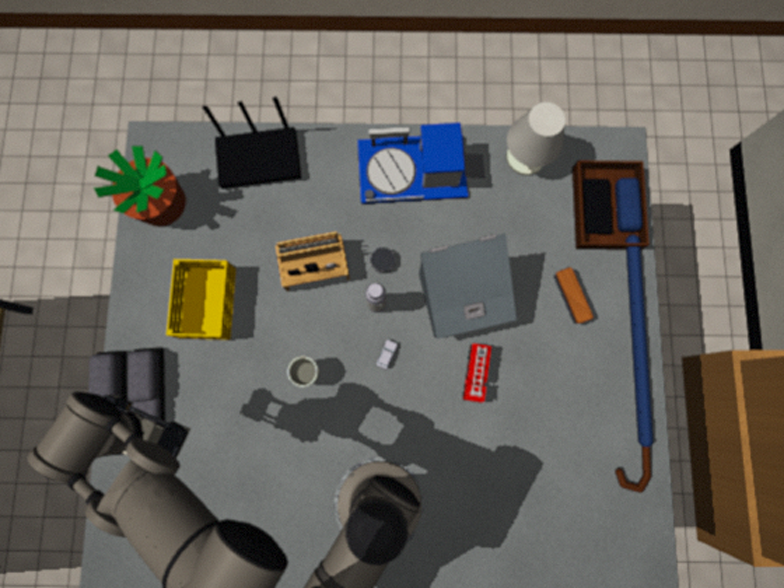

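```bash
python3 - <<'E'
from h import *
s=cv2.imread("pics/raw_s0.png");t=cv2.imread("pics/raw_t0.png")
def c(im,x0,y0,w,h,k): return cv2.resize(im[y0:y0+h,x0:x0+w],None,fx=k,fy=k,interpolation=cv2.INTER_CUBIC)
a=np.hstack([c(s,275,265,100,75,4),c(t,190,160,66,50,6)[:300,:396]])
b=np.hstack([c(s,165,175,110,80,3.6)[:288,:396],c(t,295,163,80,58,5)[:288,:400]])
cv2.imwrite("pics/c0.png",np.vstack([a,b]))
E
```

```text
(no output)
```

View pics/c0.png

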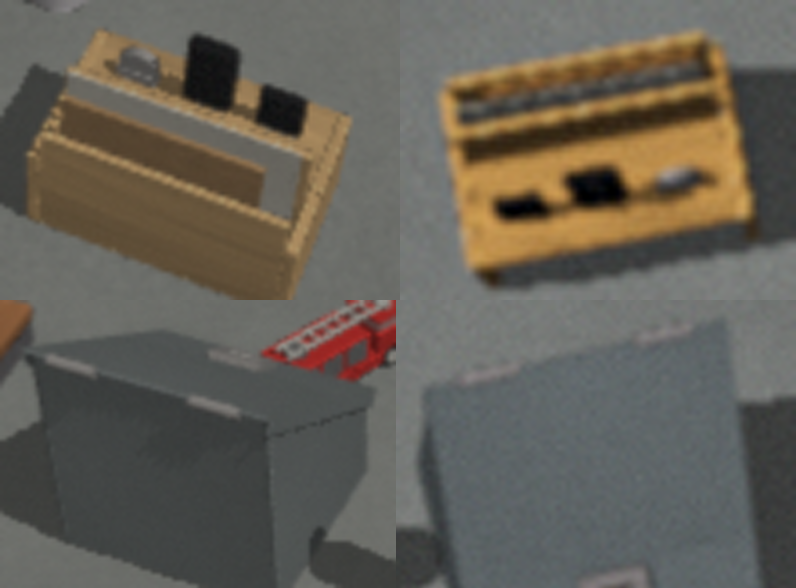

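```bash
python3 - <<'E'
from h import *
s=cv2.imread("pics/raw_s0.png");t=cv2.imread("pics/raw_t0.png")
def c(im,x0,y0,w,h,k): return cv2.resize(im[y0:y0+h,x0:x0+w],None,fx=k,fy=k,interpolation=cv2.INTER_CUBIC)
def blobs(im,roi,f,n):
    x0,y0,x1,y1=roi; m=f(im[y0:y1,x0:x1].astype(int)).astype(np.uint8)
    k,l,st,ce=cv2.connectedComponentsWithStats(m)
    for i in range(1,k):
        if st[i,4]>12: print(n,st[i]+[x0,y0,0,0,0],(ce[i]+[x0,y0]).round(2), cv2.minAreaRect(np.argwhere(l==i)[:,::-1].astype(np.float32)))
blobs(t,(195,180,250,205),lambda a:a.max(2)<50,"keys top")
blobs(s,(315,270,360,305),lambda a:a.max(2)<60,"keys sc")
F=[(202.5,204.7),(248.7,195.3)]
print("front edge",[onz("top",*p,0.068).round(4) for p in F])
print("pocket rear corners",[onz("top",*p,0.11).round(4) for p in [(197.5,174),(242,165.8)]])
print("hinge corners",[onz("top",*p,0.207).round(4) for p in [(300,179),(360.2,167.5)]])
cv2.imwrite("pics/c1.png",np.hstack([c(t,325,210,40,30,10)*1,c(s,215,180,40,30,10)]))
# scaled crop of the front of box in top
E
```

```text
keys top [218 189  10   5  41] [222.41 191.05] ((27.5, 11.0), (9.0, 4.0), -0.0)
keys top [206 193   8   3  19] [209.89 194.16] ((14.5, 14.0), (2.0, 7.0), 90.0)
keys sc [321 274  14  19 198] [327.31 282.66] ((12.070588111877441, 12.682353019714355), (13.232759475708008, 16.48671531677246), 12.52880859375)
keys sc [339 286  12  13 109] [344.65 292.26] ((29.75, 22.249998092651367), (11.70042610168457, 9.486830711364746), 18.434947967529297)
front edge [array([0.5473, 0.2571, 0.068 ]), array([0.5847, 0.0892, 0.068 ])]
pocket rear corners [array([0.651 , 0.2718, 0.11  ]), array([0.6836, 0.1128, 0.11  ])]
hinge corners [array([ 0.6105, -0.0914,  0.207 ]), array([ 0.6528, -0.2921,  0.207 ])]
```

View pics/c1.png

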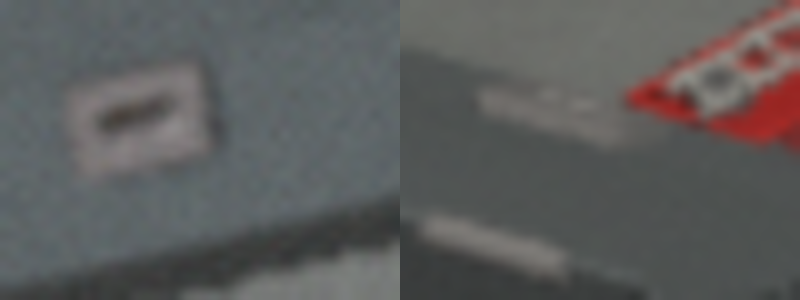

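```bash
python3 - <<'E'
from h import *
a=np.radians(12); ex=np.array([np.cos(a),np.sin(a),0]); ey=np.array([-np.sin(a),np.cos(a),0])
k=two((344.8,292.3),(209.9,194.2)); print("key",k, "top@.084",onz("top",209.9,194.2,.086))
print("car",two((327.3,282.7),(222.4,191.05)))
f=(np.array([.5473,.2571,0])+np.array([.5847,.0892,0]))/2
pk=(np.array([.651,.2718,0])+np.array([.6836,.1128,0]))/2
print("front mid",f,"len",np.linalg.norm([.0374,.168]),"slots from front:",[(f+.028*ex+j*.048*ey).round(4) for j in(-1,0,1)])
print("pocket rear-front edge",(pk-f)@ex)
L=two((230.05,191.05),(338.35,220.85)); print("lock",L,onz("top",338.35,220.85,.127))
h=(np.array([.6105,-.0914,0])+np.array([.6528,-.2921,0]))/2
print("hinge mid",h,"keyhole from hinge",h-ex*.1493)
# hole on the box's y-midline?
kk=k[0]; print("yaw line keys")
print(proj("scene",[[*(h-ex*.1493)[:2],.126]]),proj("top",[[*(h-ex*.1493)[:2],.126]]))
E
```

```text
key (array([0.58391916, 0.22924338, 0.08117232]), np.float64(0.00016086177622339645)) top@.084 [0.58277058 0.22841199 0.086     ]
car (array([0.59334931, 0.18227014, 0.09348006]), np.float64(0.00030192506719819664))
front mid [0.566   0.17315 0.     ] len 0.17211263753716635 slots from front: [array([0.6034, 0.132 , 0.    ]), array([0.5934, 0.179 , 0.    ]), array([0.5834, 0.2259, 0.    ])]
pocket rear-front edge 0.10306786083349455
lock (array([ 0.48663311, -0.23164419,  0.12107518]), np.float64(0.004004092201242039)) [ 0.48449904 -0.22905773  0.127     ]
hinge mid [ 0.63165 -0.19175  0.     ] keyhole from hinge [ 0.48561256 -0.22279122  0.        ]
yaw line keys
[[233.04882712 190.85169914]] [[336.49533986 220.5552653 ]]
```

```bash
cat >> h.py <<'E'
def down(yaxdeg): # tool pointing down, tool y at this world angle
    a=np.radians(yaxdeg); y=np.array([np.cos(a),np.sin(a),0]); z=np.array([0,0,-1.]); return np.stack([np.cross(y,z),y,z],1)
def go(p,Rt):
    o=robot.observe(); R0=R.from_euler("xyz",o["tool_rot"]).as_matrix()
    d=R0.T@(np.array(p)-o["tool_pos"])*100; w=np.degrees(R.from_matrix(R0.T@Rt).as_rotvec())
    print("cm",d.round(2),"deg",w.round(1),"rows",np.ceil(max(np.linalg.norm(d)/6.25,np.linalg.norm(w)/10.7)),"t",o["time"])
E
python3 - <<'E'
from h import *
go([.5835,.2285,.17],down(12)); go([.5835,.2285,.17],down(192))
E
```

```text
cm [-45.43  -9.28   5.62] deg [-0.1  0.  55.8] rows 8.0 t 0.1
cm [-45.43  -9.28   5.62] deg [-0.000e+00 -1.000e-01 -1.242e+02] rows 12.0 t 0.1
```

>>> step_arm([
  {"delta_pos":[-5.6,-1.2,0],"dr":[0,0,7],"fingers":0.25},
  {"delta_pos":[-11.2,-2.3,0],"dr":[0,0,14],"fingers":0.25},
  {"delta_pos":[-16.8,-3.5,0],"dr":[0,0,21],"fingers":0.25},
  {"delta_pos":[-22.4,-4.6,0],"dr":[0,0,28],"fingers":0.25},
  {"delta_pos":[-28,-5.8,0],"dr":[0,0,35],"fingers":0.25},
], newtons=30)

```text
time: 0.72
tool_pos: [0.4367, 0.3256, 0.2264]
tool_rot: [-3.141, -0.0, 2.14]
contact_force: [0.5, 0.0, -0.4]
opening: 0.0467
grip_force: 0.0
```

```bash
python3 -c "
from h import *
go([.5835,.2285,.14],down(12))"
```

```text
cm [-16.09   7.14   8.64] deg [-0.  -0.  20.6] rows 4.0 t 0.725
```

>>> step_arm([
  {"delta_pos":[-5.3,2.4,0],"dr":[0,0,7],"fingers":0.25},
  {"delta_pos":[-10.7,4.7,1],"dr":[0,0,14],"fingers":0.25},
  {"delta_pos":[-16.1,7.1,4],"dr":[0,0,20.6],"fingers":0.25},
  {"delta_pos":[-16.1,7.1,8.6],"dr":[0,0,20.6],"fingers":0.25},
  {"delta_pos":[-16.1,7.1,8.6],"dr":[0,0,20.6],"fingers":0.25},
])

```text
time: 1.35
tool_pos: [0.5801, 0.2288, 0.1364]
tool_rot: [-3.132, 0.0, 1.783]
contact_force: [0.2, -0.4, 0.3]
opening: 0.0345
grip_force: 0.0
```

```bash
python3 - <<'E'
from h import *
print(robot.observe()["tool_pos"],robot.observe()["opening"])
s=cv2.cvtColor(viewer.read_camera("scene"),cv2.COLOR_RGB2BGR); t=cv2.cvtColor(viewer.read_camera("top"),cv2.COLOR_RGB2BGR)
c=lambda im,x0,y0,w,h,k: cv2.resize(im[y0:y0+h,x0:x0+w],None,fx=k,fy=k,interpolation=cv2.INTER_CUBIC)
cv2.imwrite("pics/c2.png",np.hstack([c(s,290,220,100,100,5),c(t,180,130,60,100,5)]))
print(proj("scene",[robot.observe()["tool_pos"],[.5835,.2285,.1]]))
E
```

```text
[0.58009844 0.22876512 0.13638108] 0.034545484672005584
[[348.3856147  276.38454246]
 [345.49060098 287.25777975]]
```

View pics/c2.png

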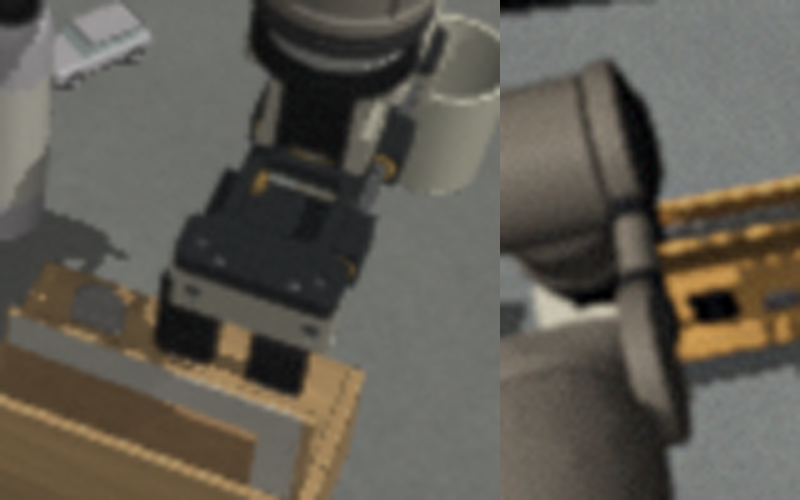

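```bash
python3 -c "
from h import *
go([.5835,.2285,.075],down(12))"
```

```text
cm [-0.23  0.07  6.65] deg [-0.  -0.   0.3] rows 2.0 t 1.45
```

>>> step_arm([
  {"delta_pos":[-0.1,0.0,0],"dr":[0,0,0],"fingers":0.4},
  {"delta_pos":[-0.1,0.0,2],"dr":[0,0,0],"fingers":0.4},
  {"delta_pos":[-0.1,0.0,4],"dr":[0,0,0],"fingers":0.4},
  {"delta_pos":[-0.1,0.0,5.5],"dr":[0,0,0],"fingers":0.4},
  {"delta_pos":[-0.1,0.0,6.5],"dr":[0,0,0],"fingers":0.4},
])

```text
time: 2.08
tool_pos: [0.5828, 0.2296, 0.0761]
tool_rot: [3.14, -0.0, 1.785]
contact_force: [0.1, -0.4, -0.0]
opening: 0.0277
grip_force: 0.0
```

>>> step_arm([
  {"delta_pos":[0,0,0],"dr":[0,0,0],"fingers":0.4},
  {"delta_pos":[0,0,0],"dr":[0,0,0],"fingers":0.7},
  {"delta_pos":[0,0,0],"dr":[0,0,0],"fingers":1},
  {"delta_pos":[0,0,0],"dr":[0,0,0],"fingers":1},
  {"delta_pos":[0,0,0],"dr":[0,0,0],"fingers":1},
])

```text
time: 2.7
tool_pos: [0.5834, 0.2293, 0.0763]
tool_rot: [3.139, -0.0, 1.784]
contact_force: [2.8, 0.4, 0.7]
opening: 0.0086
grip_force: 29.9
```

>>> step_arm([
  {"delta_pos":[0,0,-1.5],"dr":[0,0,0],"fingers":1},
  {"delta_pos":[0,0,-4],"dr":[0,0,0],"fingers":1},
  {"delta_pos":[0,0,-8],"dr":[0,0,0],"fingers":1},
  {"delta_pos":[0,0,-14],"dr":[0,0,0],"fingers":1},
  {"delta_pos":[0,0,-20],"dr":[0,0,0],"fingers":1},
])

```text
time: 3.32
tool_pos: [0.5818, 0.2289, 0.2772]
tool_rot: [-3.14, -0.0, 1.784]
contact_force: [1.7, 1.2, -1.0]
opening: 0.0091
grip_force: 30.0
```

```bash
python3 - <<'E'
from h import *
o=robot.observe(); Rm=R.from_euler("xyz",o["tool_rot"]).as_matrix()
print(o["tool_pos"],o["opening"])
X=[o["tool_pos"]+Rm@[0,0,z] for z in(-.01,.006,.056)]
snap("scene","s3.png",(290,180,410,300),5)
print((proj("scene",X)-[290,180])*5)
E
```

```text
[0.58179283 0.2289143  0.27722011] 0.009083195129988174
[[327.294279   263.09724906]
 [322.79428093 288.8879866 ]
 [309.34185925 366.05520917]]
```

View pics/s3.png

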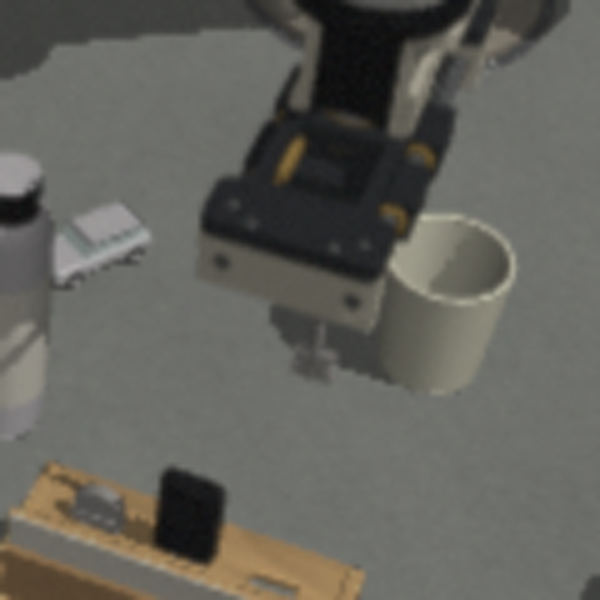

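```bash
cat >> h.py <<'E'
TH=np.radians(31.5); A=np.radians(12)
EX=np.array([np.cos(A),np.sin(A),0]); EY=np.array([-np.sin(A),np.cos(A),0]); EZ=np.array([0,0,1.])
N=-EX*np.sin(TH)+EZ*np.cos(TH); U=EX*np.cos(TH)+EZ*np.sin(TH)
RL=np.stack([np.cross(U,-N),U,-N],1)
H0=np.array([.4853,-.228,.126]); L=.060
E
python3 - <<'E'
from h import *
print("can top",onz("top",268,207,.185), "pre",H0+N*(.03+L), RL[:,0],EY)
go(H0+N*(.12+L),RL)
E
```

```text
can top [0.5186985  0.01384478 0.185     ] pre [ 0.43930274 -0.23777702  0.20273761] [-2.07911691e-01  9.78147601e-01  1.38777878e-17] [-0.20791169  0.9781476   0.        ]
cm [-42.59 -28.8    0.36] deg [-30.8  -0.1   0.2] rows 9.0 t 3.375
```

>>> step_arm([
  {"delta_pos":[-4.7,-3.2,-2],"dr":[0,0,0],"fingers":1},
  {"delta_pos":[-9.4,-6.4,-3],"dr":[0,0,0],"fingers":1},
  {"delta_pos":[-14.1,-9.6,-4],"dr":[0,0,0],"fingers":1},
  {"delta_pos":[-18.8,-12.8,-4],"dr":[-4,0,0],"fingers":1},
  {"delta_pos":[-23.5,-16,-4],"dr":[-8,0,0],"fingers":1},
])

```text
time: 4.0
tool_pos: [0.4748, -0.0357, 0.3155]
tool_rot: [3.0, 0.0, 1.785]
contact_force: [1.1, -0.9, -0.8]
opening: 0.0086
grip_force: 30.0
```

```bash
python3 -c "
from h import *
go(H0+N*(.10+L),RL)"
```

```text
cm [-18.97 -12.06   3.65] deg [-23.4  -0.1   0.3] rows 4.0 t 4.0
```

>>> step_arm([
  {"delta_pos":[-4.8,-3,0.5],"dr":[-6,0,0],"fingers":1},
  {"delta_pos":[-9.5,-6,1.5],"dr":[-12,0,0],"fingers":1},
  {"delta_pos":[-14.3,-9,2.5],"dr":[-18,0,0],"fingers":1},
  {"delta_pos":[-19,-12.1,3.6],"dr":[-23.4,-0.1,0.3],"fingers":1},
  {"delta_pos":[-19,-12.1,3.6],"dr":[-23.4,-0.1,0.3],"fingers":1},
])

```text
time: 4.62
tool_pos: [0.4008, -0.2486, 0.2614]
tool_rot: [2.594, -0.003, 1.769]
contact_force: [-0.0, 0.7, -0.5]
opening: 0.0086
grip_force: 30.0
```

```bash
python3 -c "
from h import *
print(robot.observe()['qpos'])
go(H0+N*(.025+L),RL)"
```

```text
[-1.07654123  0.06420512  1.91978391  0.60406912  1.07040394 -1.54693062]
cm [0.29 0.35 7.59] deg [-0.1  0.2 -0.7] rows 2.0 t 4.625
```

>>> step_arm([
  {"delta_pos":[0,0.1,2],"dr":[0,0,0],"fingers":1},
  {"delta_pos":[0,0.1,4],"dr":[0,0,0],"fingers":1},
  {"delta_pos":[0,0.1,6],"dr":[0,0,0],"fingers":1},
  {"delta_pos":[0,0.1,7.6],"dr":[0,0,0],"fingers":1},
  {"delta_pos":[0,0.1,7.6],"dr":[0,0,0],"fingers":1},
])

```text
time: 5.25
tool_pos: [0.4441, -0.234, 0.1982]
tool_rot: [2.595, -0.003, 1.782]
contact_force: [0.7, 1.0, -0.8]
opening: 0.0085
grip_force: 30.0
```

```bash
python3 - <<'E'
from h import *
o=robot.observe(); Rm=R.from_euler("xyz",o["tool_rot"]).as_matrix()
go(H0+N*(.025+L),RL)
s=cv2.cvtColor(viewer.read_camera("scene"),cv2.COLOR_RGB2BGR); t=cv2.cvtColor(viewer.read_camera("top"),cv2.COLOR_RGB2BGR)
cv2.imwrite("pics/raw_s4.png",s);cv2.imwrite("pics/raw_t4.png",t)
c=lambda im,x0,y0,w,h,k: cv2.resize(im[y0:y0+h,x0:x0+w],None,fx=k,fy=k,interpolation=cv2.INTER_CUBIC)
cv2.imwrite("pics/c4.png",np.hstack([c(s,205,145,60,60,8),c(t,320,200,36,60,8)]))
X=[o["tool_pos"]+Rm@[0,0,z] for z in(.0,.02,.06)]+[H0]
print((proj("scene",X)-[205,145])*8+4)
E
```

```text
cm [-0.27 -0.23 -0.17] deg [-0.2 -0.2 -0. ] rows 1.0 t 5.25
[[268.03694097 152.38336997]
 [257.11724641 204.6064748 ]
 [235.47247762 308.06633694]
 [218.47052724 365.18350314]]
```

View pics/c4.png

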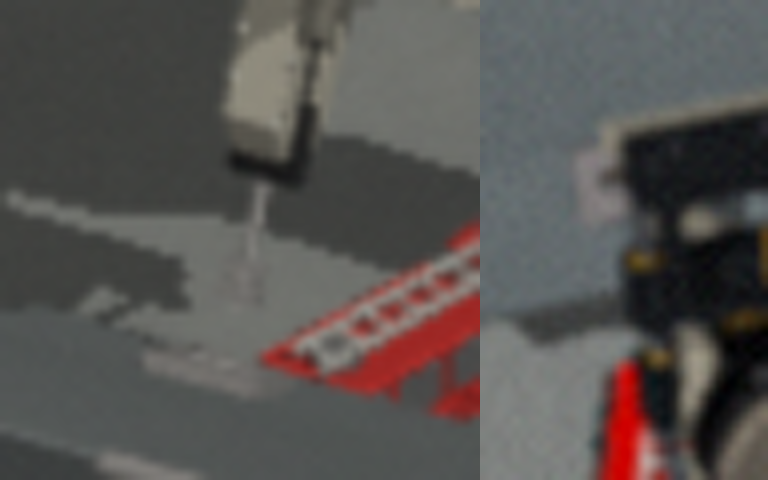

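>>> step_arm([
  {"delta_pos":[-0.3,-0.1,0],"dr":[0,0,0],"fingers":1},
  {"delta_pos":[-0.55,-0.2,0],"dr":[-0.2,-0.2,0],"fingers":1},
  {"delta_pos":[-0.55,-0.2,0.8],"dr":[-0.2,-0.2,0],"fingers":1},
  {"delta_pos":[-0.55,-0.2,1.4],"dr":[-0.2,-0.2,0],"fingers":1},
  {"delta_pos":[-0.55,-0.2,1.4],"dr":[-0.2,-0.2,0],"fingers":1},
])

```text
time: 5.98
tool_pos: [0.4503, -0.2399, 0.1852]
tool_rot: [2.591, 0.001, 1.777]
contact_force: [0.0, 1.1, -0.6]
opening: 0.0089
grip_force: 30.0
```

```bash
python3 - <<'E'
from h import *
o=robot.observe(); Rm=R.from_euler("xyz",o["tool_rot"]).as_matrix()
print(o["contact_force"]);go(H0+N*(.025+L),RL)
s=cv2.cvtColor(viewer.read_camera("scene"),cv2.COLOR_RGB2BGR)
c=lambda im,x0,y0,w,h,k: cv2.resize(im[y0:y0+h,x0:x0+w],None,fx=k,fy=k,interpolation=cv2.INTER_CUBIC)
cv2.imwrite("pics/c5.png",c(s,210,160,50,45,14))
X=[o["tool_pos"]+Rm@[0,0,z] for z in(.0,.02,.06)]+[H0]
print((proj("scene",X)-[210,160])*14+7)
E
```

```text
[ 0.02778117  1.13283675 -0.61780368]
cm [ 0.43  0.04 -1.54] deg [ 0.1  0.2 -0.1] rows 1.0 t 5.975
[[362.04512962 110.42899071]
 [342.4978301  201.02108962]
 [303.74499617 380.52494264]
 [312.32342267 429.07113049]]
```

View pics/c5.png

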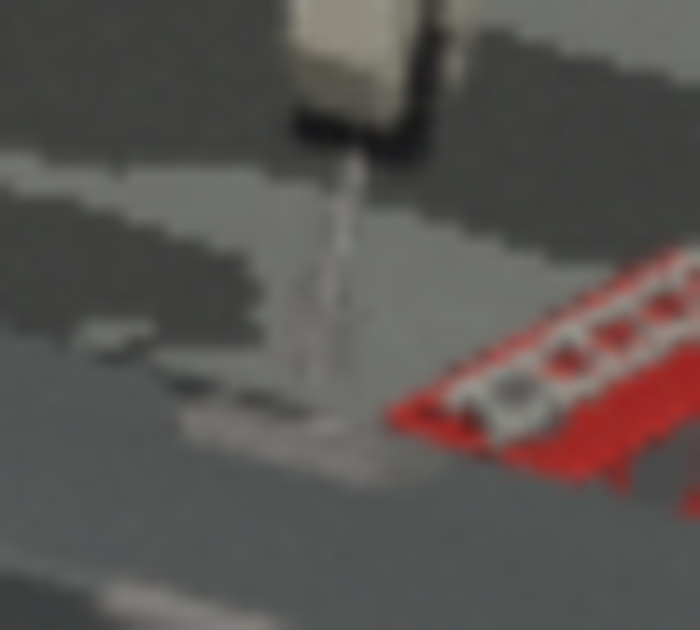

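>>> step_arm([
  {"delta_pos":[0.1,0,0.4],"dr":[0,0.1,0],"fingers":1},
  {"delta_pos":[0.1,0,0.7],"dr":[0,0.1,0],"fingers":1},
  {"delta_pos":[0.1,0,0.9],"dr":[0,0.1,0],"fingers":1},
  {"delta_pos":[0.1,0,1.1],"dr":[0,0.1,0],"fingers":1},
  {"delta_pos":[0.1,0,1.2],"dr":[0,0.1,0],"fingers":1},
])

```text
time: 6.65
tool_pos: [0.4563, -0.238, 0.1755]
tool_rot: [2.59, 0.001, 1.778]
contact_force: [0.5, 0.1, -0.1]
opening: 0.009
grip_force: 30.0
```

>>> step_arm([
  {"delta_pos":[0,0,0.1],"dr":[0,0,0],"fingers":1},
  {"delta_pos":[0,0,0.2],"dr":[0,0,0],"fingers":1},
  {"delta_pos":[0,0,0.35],"dr":[0,0,0],"fingers":1},
  {"delta_pos":[0,0,0.5],"dr":[0,0,0],"fingers":1},
  {"delta_pos":[0,0,0.6],"dr":[0,0,0],"fingers":1},
])

```text
time: 7.28
tool_pos: [0.4589, -0.2376, 0.1712]
tool_rot: [2.59, 0.003, 1.779]
contact_force: [-16.3, -1.0, 16.5]
opening: 0.009
grip_force: 30.1
```

```bash
python3 - <<'E'
from h import *
o=robot.observe(); Rm=R.from_euler("xyz",o["tool_rot"]).as_matrix()
e=o["tool_pos"]+Rm@[0,0,L]-H0; print("tip rel H0 in U,EY,N mm",(1000*np.array([e@U,e@EY,e@N])).round(1))
f=o["contact_force"];print(f@U,f@EY,f@N,o["torque"]@U,o["torque"]@EY,o["torque"]@N)
E
```

```text
tip rel H0 in U,EY,N mm [-0.  -4.1 -6.9]
-5.197641604263071 2.366695361591293 22.480046669246413 0.6689748855143354 1.4270043365810725 0.0415546180186636
```

>>> step_arm([
  {"delta_pos":[0,0,-0.3],"dr":[0,0,0],"fingers":1},
  {"delta_pos":[0,-0.2,-0.3],"dr":[0,0,0],"fingers":1},
  {"delta_pos":[0,-0.2,-0.2],"dr":[0,0,0],"fingers":1},
  {"delta_pos":[0,-0.2,-0.1],"dr":[0,0,0],"fingers":1},
  {"delta_pos":[0,-0.2,0],"dr":[0,0,0],"fingers":1},
])

```text
time: 7.9
tool_pos: [0.4576, -0.2377, 0.1702]
tool_rot: [2.589, 0.002, 1.779]
contact_force: [-12.5, 2.1, 15.7]
opening: 0.0088
grip_force: 30.0
```

>>> step_arm([
  {"delta_pos":[0.05,-0.05,0],"dr":[0,0,0],"fingers":1},
  {"delta_pos":[0.1,-0.05,0],"dr":[0,0,0],"fingers":1},
  {"delta_pos":[0.15,-0.1,0],"dr":[0,0,0],"fingers":1},
  {"delta_pos":[0.2,-0.1,0],"dr":[0,0,0],"fingers":1},
  {"delta_pos":[0.2,-0.1,0],"dr":[0,0,0],"fingers":1},
])

```text
time: 8.52
tool_pos: [0.4571, -0.2371, 0.1701]
tool_rot: [2.588, 0.004, 1.777]
contact_force: [-6.0, -0.2, 10.8]
opening: 0.0089
grip_force: 30.0
```

```bash
cat >> h.py <<'E'
def st():
    o=robot.observe(); Rm=R.from_euler("xyz",o["tool_rot"]).as_matrix(); B=np.stack([EY,U,-N])
    e=o["tool_pos"]+Rm@[0,0,L]-H0; f=o["contact_force"]
    w=np.degrees(R.from_matrix(Rm.T@RL).as_rotvec())
    print("tip x,y,z tool mm",(1000*B@e).round(1),"F",(B@f).round(1),"M",(B@o["torque"]).round(2),"rot to RL",w.round(1),o["time"])
E
python3 -c "
from h import *
st()"
```

```text
tip x,y,z tool mm [-3.3 -1.9  7. ] F [  1.1   0.6 -12.3] M [ 0.2   0.02 -0.02] rot to RL [ 0.2  0.3 -0. ] 8.525
```

>>> step_arm([
  {"delta_pos":[0,0,0.1],"dr":[0,0,0],"fingers":1},
  {"delta_pos":[0,0,0.2],"dr":[0,0,0],"fingers":1},
  {"delta_pos":[0,0,0.2],"dr":[0,0,0],"fingers":1},
  {"delta_pos":[0,0,0.2],"dr":[0,0,0],"fingers":1},
  {"delta_pos":[0,0,0.2],"dr":[0,0,0],"fingers":1},
])

```text
time: 9.15
tool_pos: [0.4575, -0.2357, 0.1671]
tool_rot: [2.59, 0.001, 1.778]
contact_force: [-0.0, 0.1, -0.0]
opening: 0.0091
grip_force: 30.0
```

```bash
python3 -c "
from h import *
st()"
```

```text
tip x,y,z tool mm [-1.9 -3.   9.9] F [ 0.1 -0.   0. ] M [ 0.37 -0.03 -0.  ] rot to RL [ 0.1  0.1 -0.1] 9.15
```

>>> step_arm([
  {"delta_pos":[0,0,0.15],"dr":[0,0,0],"fingers":1},
  {"delta_pos":[0,0,0.3],"dr":[0,0,0],"fingers":1},
  {"delta_pos":[0,0,0.45],"dr":[0,0,0],"fingers":1},
  {"delta_pos":[0,0,0.6],"dr":[0,0,0],"fingers":1},
  {"delta_pos":[0,0,0.7],"dr":[0,0,0],"fingers":1},
])

```text
time: 9.78
tool_pos: [0.4611, -0.235, 0.1612]
tool_rot: [2.59, 0.001, 1.778]
contact_force: [0.5, 0.2, 0.3]
opening: 0.0091
grip_force: 30.0
```

```bash
python3 -c "
from h import *
st()"
```

```text
tip x,y,z tool mm [-1.9 -2.9 16.9] F [0.1 0.6 0. ] M [ 0.45 -0.06 -0.04] rot to RL [ 0.1  0.1 -0.1] 9.775
```

Sliding freely in the slot; continuing.

>>> step_arm([
  {"delta_pos":[0,0,0.25],"dr":[0,0,0],"fingers":1},
  {"delta_pos":[0,0,0.5],"dr":[0,0,0],"fingers":1},
  {"delta_pos":[0,0,0.75],"dr":[0,0,0],"fingers":1},
  {"delta_pos":[0,0,1.0],"dr":[0,0,0],"fingers":1},
  {"delta_pos":[0,0,1.3],"dr":[0,0,0],"fingers":1},
])

```text
time: 10.4
tool_pos: [0.4679, -0.2336, 0.1501]
tool_rot: [2.59, 0.001, 1.778]
contact_force: [0.6, 0.8, -0.1]
opening: 0.009
grip_force: 30.0
```

```bash
python3 -c "
from h import *
st()"
```

```text
tip x,y,z tool mm [-2.  -2.9 30. ] F [0.7 0.6 0.4] M [0.4  0.   0.01] rot to RL [ 0.1  0.1 -0.1] 10.4
```

>>> step_arm([
  {"delta_pos":[0,0,0.2],"dr":[0,0,0],"fingers":1},
  {"delta_pos":[0,0,0.4],"dr":[0,0,0],"fingers":1},
  {"delta_pos":[0,0,0.5],"dr":[0,0,0],"fingers":1},
  {"delta_pos":[0,0,0.6],"dr":[0,0,0],"fingers":1},
  {"delta_pos":[0,0,0.7],"dr":[0,0,0],"fingers":1},
])

```text
time: 11.02
tool_pos: [0.4714, -0.233, 0.1443]
tool_rot: [2.59, 0.002, 1.778]
contact_force: [0.2, 0.1, -0.0]
opening: 0.009
grip_force: 30.0
```

```bash
python3 -c "
from h import *
st()"
```

```text
tip x,y,z tool mm [-2.1 -2.8 36.8] F [0.1 0.2 0.1] M [ 0.44 -0.03 -0.06] rot to RL [ 0.1  0.1 -0.1] 11.025
```

>>> step_arm([
  {"delta_pos":[0,0,0.1],"dr":[0,0,0],"fingers":1},
  {"delta_pos":[0,0,0.2],"dr":[0,0,0],"fingers":1},
  {"delta_pos":[0,0,0.3],"dr":[0,0,0],"fingers":1},
  {"delta_pos":[0,0,0.35],"dr":[0,0,0],"fingers":1},
  {"delta_pos":[0,0,0.4],"dr":[0,0,0],"fingers":1},
])

```text
time: 11.65
tool_pos: [0.4733, -0.2329, 0.142]
tool_rot: [2.589, 0.003, 1.778]
contact_force: [-12.5, 0.2, 15.1]
opening: 0.009
grip_force: 30.0
```

```bash
python3 -c "
from h import *
st()"
```

```text
tip x,y,z tool mm [-2.5 -2.3 39.7] F [  2.8  -2.5 -19.2] M [ 0.76  0.57 -0.07] rot to RL [ 0.2  0.2 -0. ] 11.65
```

>>> step_arm([
  {"delta_pos":[0,-0.03,-0.03],"dr":[0,0,9],"fingers":1},
  {"delta_pos":[0.01,-0.05,-0.03],"dr":[0,0,18],"fingers":1},
  {"delta_pos":[0.02,-0.08,-0.03],"dr":[0,0,27],"fingers":1},
  {"delta_pos":[0.03,-0.1,-0.03],"dr":[0,0,36],"fingers":1},
  {"delta_pos":[0.05,-0.12,-0.03],"dr":[0,0,45],"fingers":1},
], newtons=45)

```text
time: 12.28
tool_pos: [0.4722, -0.2325, 0.1416]
tool_rot: [2.73, -0.38, 1.069]
contact_force: [-8.4, 0.3, 12.4]
opening: 0.0087
grip_force: 45.0
```

```bash
python3 -c "
from h import *
st();print(robot.observe()['qpos'])"
```

```text
tip x,y,z tool mm [-1.9 -3.4 39.5] F [  2.1  -0.4 -14.9] M [ 0.67  0.48 -0.1 ] rot to RL [  0.2   0.1 -45.3] 12.275
[-0.90024497  0.30955882  2.01102179  0.79277267  0.71798495 -0.90286631]
```

>>> step_arm([
  {"delta_pos":[0,-0.03,0],"dr":[0,0,9.6],"fingers":1},
  {"delta_pos":[0.01,-0.05,0],"dr":[0,0,19.2],"fingers":1},
  {"delta_pos":[0.02,-0.08,0],"dr":[0,0,28.8],"fingers":1},
  {"delta_pos":[0.03,-0.1,0],"dr":[0,0,38.4],"fingers":1},
  {"delta_pos":[0.05,-0.12,0],"dr":[0,0,47],"fingers":1},
])

```text
time: 12.9
tool_pos: [0.4716, -0.2314, 0.1414]
tool_rot: [-3.12, -0.552, 0.162]
contact_force: [-9.1, 0.6, 11.4]
opening: 0.0088
grip_force: 45.0
```

```bash
python3 -c "
from h import *
st();print(robot.observe()['qpos'])"
```

```text
tip x,y,z tool mm [-0.6 -3.8 39.5] F [  2.4  -1.5 -14.3] M [ 0.72  0.56 -0.06] rot to RL [  0.3   0.  -92.3] 12.9
[-0.89976297  0.3081827   2.01424661  0.79453158  0.71648622 -0.0844059 ]
```

```bash
cat > arc.py <<'E'
from h import *
import sys
th0=float(sys.argv[1])  # current opening deg
o=robot.observe(); Rm=R.from_euler("xyz",o["tool_rot"]).as_matrix()
r0=R.from_rotvec(EY*np.radians(th0)).as_matrix()@(-U*.169+N*.032)
for k in map(float,sys.argv[2:]):
    Q=R.from_rotvec(EY*np.radians(k)).as_matrix()
    print(k,(100*Rm.T@(Q@r0-r0)).round(2),(Rm.T@EY*k).round(1))
st()
E
python3 arc.py 0 2 5 9 13 17
```

```text
2.0 [ 0.12 -0.   -0.59] [-0.1 -2.  -0. ]
5.0 [ 0.35 -0.01 -1.46] [-0.2 -5.  -0. ]
9.0 [ 0.72 -0.02 -2.6 ] [-0.4 -9.  -0. ]
13.0 [ 1.16 -0.03 -3.72] [ -0.5 -13.   -0. ]
17.0 [ 1.69 -0.05 -4.8 ] [ -0.7 -17.   -0.1]
tip x,y,z tool mm [-0.6 -3.8 39.5] F [  2.4  -1.5 -14.3] M [ 0.72  0.56 -0.06] rot to RL [  0.3   0.  -92.3] 12.9
```

>>> step_arm([
  {"delta_pos":[0.12,0,-0.6],"dr":[-0.1,-2,0],"fingers":1},
  {"delta_pos":[0.35,0,-1.46],"dr":[-0.2,-5,0],"fingers":1},
  {"delta_pos":[0.72,-0.02,-2.6],"dr":[-0.4,-9,0],"fingers":1},
  {"delta_pos":[1.16,-0.03,-3.72],"dr":[-0.5,-13,0],"fingers":1},
  {"delta_pos":[1.69,-0.05,-4.8],"dr":[-0.7,-17,0],"fingers":1},
])

```text
time: 13.52
tool_pos: [0.4606, -0.2339, 0.1899]
tool_rot: [-3.137, -0.251, 0.171]
contact_force: [2.1, -1.2, -4.4]
opening: 0.0085
grip_force: 45.0
```

```bash
python3 arc.py 17 4 9 14 18 22
```

```text
4.0 [ 0.26 -0.   -1.17] [-0.1 -4.  -0. ]
9.0 [ 0.7  -0.01 -2.61] [-0.3 -9.  -0. ]
14.0 [ 1.27 -0.03 -4.  ] [ -0.5 -14.   -0.1]
18.0 [ 1.81 -0.04 -5.07] [ -0.7 -18.   -0.1]
22.0 [ 2.42 -0.06 -6.1 ] [ -0.8 -22.   -0.1]
tip x,y,z tool mm [ -0.9  -5.9 -10.4] F [-1.6 -0.7  4.7] M [ 0.21 -0.2  -0.09] rot to RL [-13.   13.9 -91.4] 13.525
```

>>> step_arm([
  {"delta_pos":[0.26,0,-1.17],"dr":[-0.1,-4,0],"fingers":1},
  {"delta_pos":[0.7,-0.01,-2.61],"dr":[-0.3,-9,0],"fingers":1},
  {"delta_pos":[1.27,-0.03,-4.0],"dr":[-0.5,-14,0],"fingers":1},
  {"delta_pos":[1.81,-0.04,-5.07],"dr":[-0.7,-18,0],"fingers":1},
  {"delta_pos":[2.42,-0.06,-6.1],"dr":[-0.8,-22,0],"fingers":1},
])

```text
time: 14.15
tool_pos: [0.4681, -0.2324, 0.2546]
tool_rot: [3.133, 0.135, 0.17]
contact_force: [-2.6, -4.1, -5.1]
opening: 0.0088
grip_force: 45.0
```

```bash
python3 arc.py 39 1 2; python3 - <<'E'
from h import *
s=cv2.cvtColor(viewer.read_camera("scene"),cv2.COLOR_RGB2BGR)
cv2.imwrite("pics/s6.png",cv2.resize(s[100:300,140:400],None,fx=3,fy=3))
E
```

```text
1.0 [ 0.06 -0.   -0.29] [-0. -1. -0.]
2.0 [ 0.12 -0.   -0.59] [-0.1 -2.  -0. ]
tip x,y,z tool mm [ -0.9  14.1 -72.5] F [-3.5 -5.6  2.5] M [ 0.63 -0.57 -0.49] rot to RL [-30.1  31.6 -88.2] 14.15
```

View pics/s6.png

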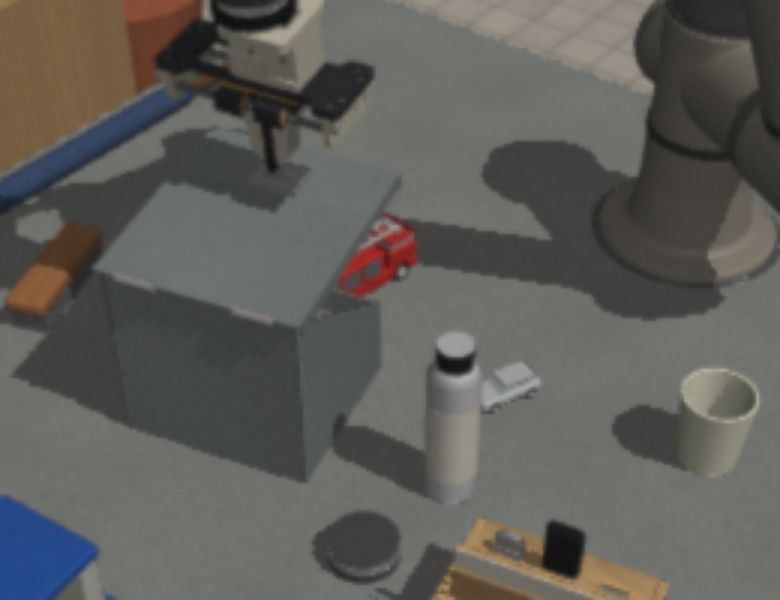

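>>> step_arm([
  {"delta_pos":[0,0,0],"dr":[0,0,0],"fingers":1},
  {"delta_pos":[0,0,0],"dr":[0,0,0],"fingers":1},
  {"delta_pos":[0,0,0],"dr":[0,0,0],"fingers":0.5},
  {"delta_pos":[0,0,0],"dr":[0,0,0],"fingers":0.2},
  {"delta_pos":[0,0,0],"dr":[0,0,0],"fingers":0.2},
], newtons=20)

```text
time: 14.82
tool_pos: [0.4687, -0.2316, 0.2552]
tool_rot: [3.134, 0.129, 0.171]
contact_force: [0.1, -0.1, -0.2]
opening: 0.0334
grip_force: 0.0
```

>>> step_arm([
  {"delta_pos":[0,0,-1],"dr":[0,0,0],"fingers":0.2},
  {"delta_pos":[0,0,-3],"dr":[0,0,0],"fingers":0.2},
  {"delta_pos":[0,0,-6],"dr":[0,0,0],"fingers":0.2},
  {"delta_pos":[0,0,-9],"dr":[0,0,0],"fingers":0.2},
  {"delta_pos":[0,0,-12],"dr":[0,0,0],"fingers":0.2},
])

```text
time: 15.45
tool_pos: [0.4841, -0.228, 0.3759]
tool_rot: [3.133, 0.129, 0.171]
contact_force: [-0.0, -0.3, -0.1]
opening: 0.0369
grip_force: 0.0
```

>>> step_arm([
  {"delta_pos":[-3,0,0],"dr":[0,0,0],"fingers":0.2},
  {"delta_pos":[-6,0,0],"dr":[0,0,0],"fingers":0.2},
  {"delta_pos":[-6,0,0],"dr":[0,0,0],"fingers":0.2},
  {"delta_pos":[-6,0,0],"dr":[0,0,0],"fingers":0.2},
  {"delta_pos":[-6,0,0],"dr":[0,0,0],"fingers":0.2},
])

```text
time: 16.08
tool_pos: [0.4259, -0.2381, 0.3816]
tool_rot: [3.134, 0.129, 0.171]
contact_force: [-0.4, 1.2, -0.0]
opening: 0.0365
grip_force: 0.0
```

```bash
python3 - <<'E'
from h import *
s=cv2.cvtColor(viewer.read_camera("scene"),cv2.COLOR_RGB2BGR);t=cv2.cvtColor(viewer.read_camera("top"),cv2.COLOR_RGB2BGR)
c=lambda im,x0,y0,w,h,k: cv2.resize(im[y0:y0+h,x0:x0+w],None,fx=k,fy=k,interpolation=cv2.INTER_CUBIC)
cv2.imwrite("pics/c7.png",np.hstack([c(s,160,100,100,120,4),c(t,290,150,90,120,4)]))
E
```

```text
(no output)
```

View pics/c7.png

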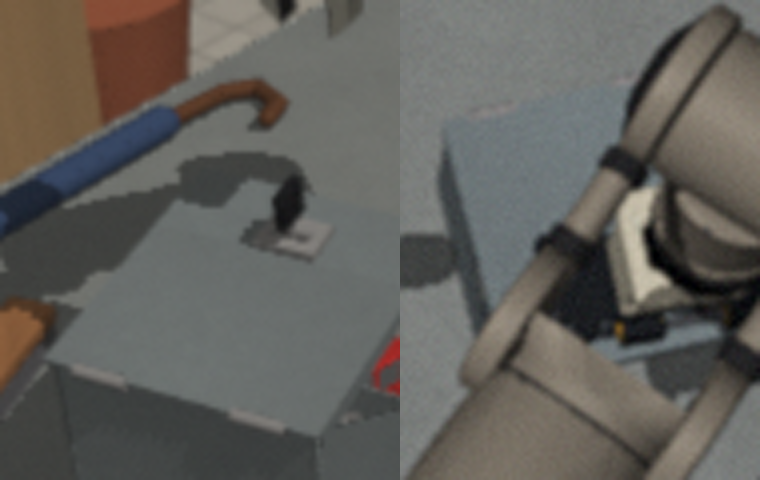

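The lid stands open and the key sits turned in the lock (bow at about (290,205) in the crop). The gripper is clear of it.

```bash
python3 -c "
from h import *
print(robot.hand_in())"
```

```text
the job is handed in; nothing more can be done
None
```

I handed the job in at about 16 s: the box key is pushed home and turned about a quarter turn in the lock, the lid stands open about 39 degrees (estimated from the arm's motion), and the gripper is clear; the hand-in returned no verdict.

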